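# Unclamp the sieve stack on a bench shaker with a fingertip

## Robot

A 6-joint arm with a two-finger parallel gripper is mounted at the origin on the work surface. World frame = base frame: x ahead of the robot, y to its left, z up, the work surface at z = 0. Lengths are in mm, angles in rad, forces in N, time in s.
With the tool pointing down it reaches from about 300 to 750 mm from the base axis. Payload 8.5 kg.
Tool frame: the origin (TCP) lies midway between the tips of the shut fingers; the grasp point (between the pads) lies 19 mm behind it (robot.pinch_z is the distance from the TCP to the grasp point, in mm); x points along the fingers, y is the direction in which the jaws open and shut, and the axes are right-handed (so a half turn about x gives the same grasp; the last joint's range is limited). The gripper opens to 85 mm and grips with 20 to 120 N. Pads are 22 mm wide; open, the fingers measure 114 mm over their backs; the gripper's body (76 mm by 85 mm) begins 54 mm behind the grasp point. The pads swing forward as they close: fully open they stand 13 mm farther back than shut.
Start: joints at [-1.498, 0.381, 1.297, -0, 1.464, -0.215], TCP at [156.108, -527.362, 231.322] pointing down, gripper open.
Joint ranges: [-3.11, 3.11], [-0.89, 2.33], [0.22, 2.48], [-1.42, 4.56], [0.17, 2.85], [-2.88, 2.88]. Speed limits (rad/s): [2.39, 2.39, 3.14, 3.14, 3.14, 3.14].

## Interface

Orientations are given as a unit quaternion [x, y, z, w].
In Python, from cell import robot, imaging, job_done gives the robot as it stands.
- The arm moves only by the tool move_arm, never from a script. Its argument "steps" is a list of rows, each an object with "slide": the shift along the tool's x, y, z in m, a list of three; "turn": the turn about the tool's x in degrees; "gripper": the gripper command: -1 is shut, 1 is fully open, values between are in proportion. In form: [{"slide": [tx, ty, tz], "turn": turn, "gripper": gripper}, ...]. A call has exactly 8 rows; each row is the pose to reach, as a shift and turn from the pose commanded when the call began, along the tool's axes at that moment; what a row does not reach only later rows make up. A row lasts 1/10 s, in which the tool goes at most 50 mm and 8.59 degrees, less where a joint would pass 70% of its speed; a pose out of reach is approached as far as the arm can. A call with a gripper value outside its range is refused whole. The fingers move at their own pace and stop on an object; "force" is the grip in N (left out, the last holds). Time passes only in rows, so rows that repeat a pose let the fingers close, or fill a call up. It gives the time, the measured TCP pose, the force and the opening at its end, in the units of the state.
- robot.get_obs(): the state, without advancing time (a new reading comes with each control period).
- imaging.get_image(name): name is "side" or "top" or "wrist"; returns (picture, depth): 400x640x3 uint8, red, green, blue; 400x640 float32, mm along the optical axis (not along the pixel's ray), 0 where there is no reading.
- imaging.camera_params(name): a dict with "fov_y" (degrees; the focal length in pixels is half the picture's height over the tangent of half this angle, whatever the lens; pixels are square), "cx", "cy" (the principal point, pixels), "R" (3x3) and "t" (3): a world point X has camera coordinates R X + t; the wrist camera has in their place "mount" (4x4, takes a point from camera to tool coordinates, whose origin is the TCP and whose axes are the tool frame's). Camera axes: x right, y down, z forward; pixel columns grow to the right and rows downward; lengths in mm; the calibration is good to about 2 mm. A picture is of the moment at which its call begins: read the wrist's pose just before it. camera_params takes no time and is no camera call.
- job_done(): hands the job in, once; it reports no verdict.
The state is a dict: "clock": time; "joints": joint angles; "qvel": joint speeds; "joint_torque": joint torques, N m; "eef_pos": TCP position; "ee_rot": TCP orientation; "force": force on the tool from outside, world axes, zero at the start; "torque": the same for the moment, N m; "width": finger opening in mm.
Only numpy, scipy, OpenCV 4.12 (cv2) and the standard library are available. Lean on these libraries where they do the work, as an engineer would, in place of code of your own. Each camera call takes 0.05 s, during which the arm holds its last target. There are 200 camera calls.

## Task

The larvae have been sieved and the stack of sieves on the shaker has to be unclamped. With a fingertip on its knurled rim, and without gripping it, roll the clamp nut anticlockwise by two full turns - a little more is fine, but fewer than three, so that it stays well on its thread - and then push the clamp bar, which has a finger pin for this, away from the front panel until the bar is clear of the sieve lid. Use light fingertip pressure, leave the sieves, their lid and everything round the shaker where they stand, and finish with the hand clear.

Things in the scene. Friction and masses are not known exactly. Their poses are not given: they have to be found in the camera images.
- shaker: Bench sieve shaker, fixed to the table: white housing 210 (x) x 250 (y) x 78 mm high, black control panel on its front (-x). Origin: centre of the underside, on the table; z up. The sieve stack stands at its centre. Two upright 12 mm threaded rods: at x = 0, y = +85 mm (bar's pivot, domed lock nut, top 222 mm above the table) and at y = -85 mm (carries the knurled nut, top 255 mm).
- nut: Knurled steel clamp nut on the rod at y = -85 mm: upright axis, 62 mm across its coarsely knurled rim (36 straight ridges, 2.5 mm high), 26 mm tall, hub 26 mm across and 5 mm high on top. Origin: on its axis at its underside, 202 mm above the table when tight; it rises 3 mm a turn. This frame does not turn. A dark radial line on the top face shows the turns. It stays where it is left.
- nut_top (a point): Point on the nut's axis in the plane of its top face, 26 mm above nut. The rod stands 27 mm above it when tight. Below the nut a spigot sits 5 mm deep in a recess of the bar and locks the bar until the nut has risen that far.
- nut_turn (a joint): Angle of the knurled nut in rad, growing anticlockwise seen from above (loosening): 0 is hard tight; at the start it stands between 0 and 0.4. Two turns are 12.57, three 18.85. Drag about 0.04 N m, so 1.3 N along the rim turns it; the knurl bites (friction about 1.2), so a few newtons of fingertip pressure against the rim are plenty.
- bar (a joint): Swing of the clamp bar about the rod at y = +85 mm, in rad: 0 is shut across the lid, as at the start; it grows anticlockwise seen from above, so that the nut's end of the bar moves to the shaker's +x (away from the front panel). Stops at 1.65, stays where it is left, drags about 0.06 N m (1 N at pin). From 0.9 on it is clear of the lid, seen from above.
- pivot (a point): Point on the bar's pivot axis (rod at y = +85 mm) level with the bar's top, 202 mm above the table. The aluminium bar is 12 mm thick and 24 mm wide; when shut it reaches from here across the lid to y = -107 mm, under the nut, where an eye 32 mm wide with a slot open to -x takes the other rod.
- bar_pin (a point): Centre of the top of the finger pin: upright black pin, 14 mm across, on the bar 70 mm from the pivot axis; it stands 32 mm above the bar's top, its top 234 mm above the table. With the bar shut it stands at x = 0, y = +15 mm of the shaker.
- sieve_stack: Pan and two nested stainless sieves standing loose on the shaker, 104 mm across, 86 mm tall; origin at the centre of the underside, 86 mm above the table.
- sieve_lid: Loose flat steel lid on the stack, 105 mm across, 10 mm thick, top 182 mm above the table; origin at the centre of its underside.
- deck_cup: Small foil cup, 56 mm across, 22 mm tall, standing on the shaker's housing at a back corner; origin at the centre of the underside. Stays put.
- spare_sieve: Spare steel sieve on the table, 100 mm across, 30 mm tall; origin at the centre of the underside. Stays put.
- foil_cup: Foil cup on the table, 72 mm across, 22 mm tall; origin at the centre of the underside. Stays put.
- specimen_jar: Capped clear jar on the table, 58 mm across, 75 mm tall; origin at the centre of the underside. Stays put.
- spoon: Steel spoon, 190 mm long, lying on the table; origin on the underside. Stays put.
- tweezers: Black tweezers, 120 mm long, lying on the table; origin on the underside. Stays put.
- sieve_brush: Brush with a wooden handle, 170 mm long, lying on the table; origin on the underside. Stays put.

How it is judged:
By the outcome, as a careful person would: the job done as asked, in the order asked, and still so for the second after the job is handed in, with the robot touching nothing.
It also fails if it takes over 67 s, if anything falls off the work surface, if the arm or the gripper's body presses on something with over 40 N, if the wrist force passes 120 N, or if a joint passes its speed limit or range.

## Working session

There is one attempt and no reset: what is moved stays moved. The work goes in short steps, Python scripts to look and compute and a tool call to move; the robot and the scene stay as the last step left them, time stands still between calls to the robot, and variables do not carry over. Pictures are saved under pics/ and viewed, about 8 in all and at most 12, crops included, and the job is handed in when it is done.

Besides the shell and the picture viewer there is one more tool, called after "Request:" as name(argument=value, ...), one argument or row to a line, values as JSON. move_arm: Moves the arm, as the interface text tells. Its arguments: {"type":"object","properties":{"steps":{"type":"array","items":{"type":"object","properties":{"slide":{"type":"array","items":{"type":"number"}},"turn":{"type":"number"},"gripper":{"type":"number"}}}},"force":{"type":"number"}},"required":["steps"]}

```bash
mkdir -p pics; python3 - <<'E'
from cell import robot, imaging
import cv2,numpy as np
o=robot.get_obs();print({k:np.round(v,3).tolist() for k,v in o.items()})
for n in ("top","side"):
    p,d=imaging.get_image(n);cv2.imwrite(f"pics/{n}0.png",p[:,:,::-1]);np.save(f"{n}0.npy",d)
    print(imaging.camera_params(n))
print(imaging.camera_params("wrist"), robot.pinch_z)
E
```

```text
{'clock': 0.0, 'joints': [-1.498, 0.381, 1.298, -0.0, 1.464, -0.215], 'qvel': [0.0, -0.001, -0.001, -0.001, -0.0, 0.002], 'joint_torque': [0.002, -44.846, -23.128, -0.0, 0.005, -0.0], 'eef_pos': [156.076, -527.07, 230.697], 'ee_rot': [0.7, 0.102, -0.7, 0.101], 'force': [0.57, 0.917, -0.002], 'torque': [0.042, -0.042, 0.026], 'width': 85.285}
{'fov_y': 52.96010181301008, 'cx': 320.070278213846, 'cy': 200.4435340515271, 'R': array([[-3.28267671e-03, -9.99890316e-01,  1.44422834e-02],
       [-9.86264022e-01,  8.52185194e-04, -1.65174310e-01],
       [ 1.65143886e-01, -1.47861184e-02, -9.86158642e-01]]), 't': array([  65.97743486,  636.92522659, 1049.02607479])}
{'fov_y': 48.96468244385691, 'cx': 317.77361904339585, 'cy': 206.57484623534424, 'R': array([[-0.96331052, -0.26795528, -0.01525807],
       [-0.19600812,  0.74121532, -0.64201298],
       [ 0.18334029, -0.61546715, -0.76654193]]), 't': array([ 625.46904911,  160.95150486, 1098.23776163])}
{'fov_y': 58.14413378483516, 'cx': 314.77178685372655, 'cy': 194.08313935403817, 'mount': array([[-4.63697790e-04, -3.27625186e-01,  9.44807664e-01,
        -1.43093608e+02],
       [ 9.99999754e-01,  3.44640762e-04,  6.10294234e-04,
         1.23487310e+00],
       [-5.25566995e-04,  9.44807715e-01,  3.27624945e-01,
        -8.48753021e+01],
       [ 0.00000000e+00,  0.00000000e+00,  0.00000000e+00,
         1.00000000e+00]])} 18.700000000000003
```

View pics/top0.png

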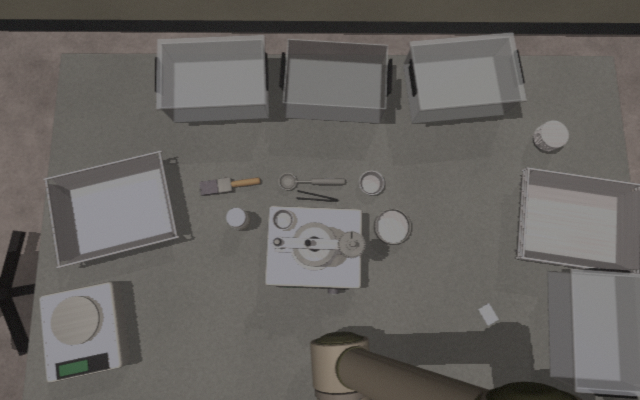

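View pics/side0.png

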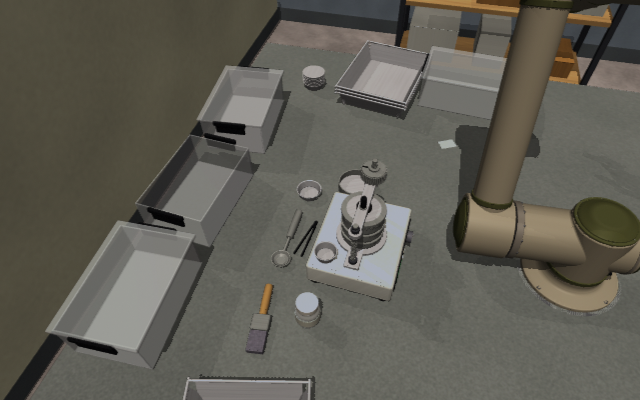

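The top view shows the shaker at about (314,247), the nut at (351,243), the pin at (310,243), and the pivot at (278,242). The side view agrees: the nut is at (374,172) and the pin at (363,203).

```bash
cat > h.py <<'E'
import numpy as np,cv2
from cell import robot,imaging
from scipy.spatial.transform import Rotation as Rn
def cloud(n,R=None,t=None):
    o=robot.get_obs(); p,d=imaging.get_image(n); c=imaging.camera_params(n); f=200/np.tan(np.radians(c['fov_y']/2))
    v,u=np.mgrid[:400,:640]; P=np.stack([(u-c['cx'])*d/f,(v-c['cy'])*d/f,d],-1)
    if 'R' in c: W=(P-c['t'])@c['R']
    else:
        M=c['mount']; W=(P@M[:3,:3].T+M[:3,3])@Rn.from_quat(o['ee_rot']).as_matrix().T+o['eef_pos']
    W[d==0]=np.nan
    return p,W
E
python3 - <<'E'
from h import *
for n in("top","side"):
    p,W=cloud(n); x,y,z=W[...,0],W[...,1],W[...,2]
    box=(abs(x-515)<150)&(abs(y-85)<160)
    for nm,lo,hi in(("nuttop",222,237),("rod",240,262),("deck",74,82),("bartop",198,207),("lid",178,186)):
        m=box&(z>lo)&(z<hi); q=W[m]
        if nm=="nuttop": q=q[q[:,1]<45]
        if len(q)<3: print(n,nm,len(q));continue
        c,s,a=cv2.minAreaRect(q[:,:2].astype(np.float32)); print(n,nm,len(q),np.round(np.r_[np.median(q,0),c,s,a],1), q.min(0).round(),q.max(0).round())
    q=W[box&(z>226)&(z<240)&(y>55)]; print("pin",len(q),q.mean(0) if len(q) else 0)
o=robot.get_obs();print(Rn.from_quat(o['ee_rot']).as_matrix().round(3))
E
```

```text
top nuttop 519 [507.6  -3.3 227.9 508.   -3.7  60.5  58.1  62.8] [479. -35. 222.] [538.  27. 236.]
top rod 31 [508.3  -2.6 253.7 507.7  -3.5  11.2  10.8   2.5] [502.  -9. 241.] [513.   2. 258.]
top deck 4339 [479.8  84.   77.8 511.2  81.1 246.2 208.5  87.9] [403. -45.  74.] [618. 206.  82.]
top bartop 598 [511.7  97.6 201.9 509.9  89.6 179.7  38.4  82.5] [479.   3. 198.] [528. 179. 207.]
top lid 999 [498.8  81.3 181.9 511.3  81.2  99.7 104.4  89.7] [459.  31. 178.] [563. 131. 186.]
pin 29 [511.50220307  95.7207001  233.47729565]
side nuttop 365 [511.7   2.3 227.8 513.   -3.   60.6  60.4   2.4] [483. -34. 222.] [543.  27. 236.]
side rod 37 [ 5.125e+02 -3.000e-01  2.520e+02  5.134e+02 -3.600e+00  9.900e+00
  1.450e+01  1.740e+01] [507. -11. 240.] [518.   4. 258.]
side deck 3806 [478.5 129.   77.7 515.4  82.4 250.1 207.8  87.7] [409. -46.  74.] [623. 211.  82.]
side bartop 494 [514.7 105.3 201.9 522.6  86.8 184.5  56.7  82.5] [482.  -1. 198.] [541. 180. 207.]
side lid 866 [502.3  84.5 181.9 508.8  93.4 104.8 131.3  28.7] [464.  31. 178.] [569. 176. 186.]
pin 37 [516.21613674  97.08835903 232.31128636]
[[-0.     0.284 -0.959]
 [ 0.001 -0.959 -0.284]
 [-1.    -0.001 -0.   ]]
```

Request:
move_arm(
  steps=[
    {"slide":[0,-0.025,-0.0366],"turn":8,"gripper":-1},
    {"slide":[0,-0.05,-0.0732],"turn":16,"gripper":-1},
    {"slide":[0,-0.075,-0.1098],"turn":24,"gripper":-1},
    {"slide":[0,-0.1,-0.1464],"turn":32,"gripper":-1},
    {"slide":[0,-0.125,-0.183],"turn":40,"gripper":-1},
    {"slide":[0,-0.15,-0.22],"turn":48,"gripper":-1},
    {"slide":[0,-0.175,-0.256],"turn":56,"gripper":-1},
    {"slide":[0,-0.2,-0.293],"turn":64,"gripper":-1},
  ],
)

```text
clock: 1.0
eef_pos: [375.9, -257.8, 231.4]
ee_rot: [0.651, -0.276, -0.651, -0.276]
force: [0.1, -0.7, 0.2]
width: 0.2
```

```bash
cat > to.py <<'E'
import sys,numpy as np
from h import *
# target x y z yaw_z(deg) -> slide, turn
o=robot.get_obs(); R=Rn.from_quat(o['ee_rot']).as_matrix()
yaw=np.degrees(np.arctan2(R[1,2],R[0,2]))
print("t",o['clock'],"pos",o['eef_pos'].round(1),"yaw",yaw.round(1),"j",np.round(o['joints'],2),"F",np.round(o['force'],1),"w",o['width'])
if len(sys.argv)>1:
    a=[float(v) for v in sys.argv[1:]]
    print("slide",(R.T@(np.array(a[:3])-o['eef_pos'])).round(1),"turn",round(-((a[3]-yaw+180)%360-180),1))
E
python3 to.py 540 -55 215 120
```

```text
t 1.0 pos [ 375.9 -257.8  231.4] yaw 134.1 j [-0.86  0.22  1.54 -0.    1.39  1.51] F [ 0.1 -0.7  0.2] w 0.15950404486515277
slide [  16.4 -258.9   31.6] turn 14.1
```

Request:
move_arm(
  steps=[
    {"slide":[0.003,-0.042,0.006],"turn":2.5,"gripper":-1},
    {"slide":[0.006,-0.084,0.0125],"turn":5,"gripper":-1},
    {"slide":[0.009,-0.126,0.019],"turn":7.5,"gripper":-1},
    {"slide":[0.012,-0.168,0.025],"turn":10,"gripper":-1},
    {"slide":[0.014,-0.21,0.031],"turn":12.5,"gripper":-1},
    {"slide":[0.016,-0.24,0.0358],"turn":12.5,"gripper":-1},
    {"slide":[0.016,-0.251,0.0375],"turn":12.5,"gripper":-1},
    {"slide":[0.016,-0.251,0.0375],"turn":12.5,"gripper":-1},
  ],
)

```text
clock: 1.8
eef_pos: [528.6, -56.2, 215.0]
ee_rot: [-0.618, 0.343, 0.619, 0.343]
force: [-0.0, -0.8, 0.8]
width: 0.1
```

```bash
python3 to.py 531.5 -40 215 120; python3 - <<'E'
from h import *
o=robot.get_obs();p,W=cloud("wrist");cv2.imwrite("pics/w1.png",p[:,:,::-1])
x,y,z=W[...,0],W[...,1],W[...,2]
for lo,hi in((224,232),(246,258)):
    m=(z>lo)&(z<hi)&(np.hypot(x-510,y+3.5)<45);q=W[m][:,:2];print(len(q),q.min(0),q.max(0),(q.min(0)+q.max(0))/2,np.median(W[m],0))
E
```

```text
t 1.8 pos [528.6 -56.2 215. ] yaw 122.0 j [-0.33  0.36  1.38 -0.    1.4   2.25] F [-0.  -0.8  0.8] w 0.13034902763885192
slide [  0.  -11.1  12.2] turn 2.0
420 [496.12672744 -30.11788086] [513.27903906  -9.33434886] [504.70288325 -19.72611486] [505.98881492 -19.59718496 228.43248298]Traceback (most recent call last):
  File "<stdin>", line 5, in <module>
    return umr_minimum(a, axis, None, out, keepdims, initial, where)
ValueError: zero-size array to reduction operation minimum which has no identity
```

View pics/w1.png

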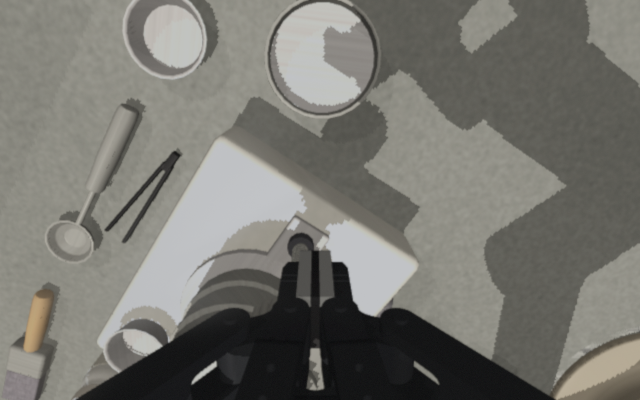

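```bash
python3 to.py 531.5 -40 215 120; python3 - <<'E'
from h import *
p,W=cloud("wrist")
for u,v in((300,243),(315,225),(315,375),(290,285),(340,290),(325,262),(305,262)): print(u,v,W[v,u].round(0))
E
python3 to.py
```

```text
t 1.85 pos [528.1 -57.2 215.2] yaw 121.9 j [-0.33  0.36  1.38 -0.    1.4   2.25] F [ 0.6  0.3 -0.1] w -0.42486051630736993
slide [  0.2 -12.   12.8] turn 1.9
300 243 [513. -11.  96.]
315 225 [507. -25.  79.]
315 375 [502. -17. 228.]
290 285 [540. -59. 240.]
340 290 [524. -69. 242.]
325 262 [531. -70. 230.]
305 262 [538. -65. 229.]
t 1.9 pos [527.9 -57.7 215.3] yaw 121.9 j [-0.33  0.36  1.38 -0.    1.4   2.25] F [-0.8 -0.4 -0.1] w 0.1558518738781164
```

Request:
move_arm(
  steps=[
    {"slide":[0.001,-0.001,0.003],"turn":4,"gripper":-1},
    {"slide":[0.002,-0.002,0.006],"turn":8,"gripper":-1},
    {"slide":[0.003,-0.003,0.009],"turn":12,"gripper":-1},
    {"slide":[0.003,-0.003,0.011],"turn":13.9,"gripper":-1},
    {"slide":[0.003,-0.003,0.011],"turn":13.9,"gripper":-1},
    {"slide":[0.003,-0.003,0.011],"turn":13.9,"gripper":-1},
    {"slide":[0.003,-0.003,0.011],"turn":13.9,"gripper":-1},
    {"slide":[0.003,-0.003,0.011],"turn":13.9,"gripper":-1},
  ],
)

```text
clock: 2.7
eef_pos: [525.0, -46.4, 212.4]
ee_rot: [0.572, -0.416, -0.572, -0.416]
force: [0.4, 0.1, 0.3]
width: -0.4
```

```bash
python3 to.py 523.5 -43.4 212 108
```

```text
t 2.7 pos [525.  -46.4 212.4] yaw 108.0 j [-0.31  0.36  1.39 -0.    1.39  2.52] F [0.4 0.1 0.3] w -0.3603793992245837
slide [0.4 0.5 3.3] turn -0.0
```

Creep in slowly to feel the rim.

Request:
move_arm(
  steps=[
    {"slide":[0,0,0.0005],"turn":0,"gripper":-1},
    {"slide":[0,0,0.001],"turn":0,"gripper":-1},
    {"slide":[0,0,0.0015],"turn":0,"gripper":-1},
    {"slide":[0,0,0.002],"turn":0,"gripper":-1},
    {"slide":[0,0,0.0025],"turn":0,"gripper":-1},
    {"slide":[0,0,0.003],"turn":0,"gripper":-1},
    {"slide":[0,0,0.003],"turn":0,"gripper":-1},
    {"slide":[0,0,0.003],"turn":0,"gripper":-1},
  ],
)

```text
clock: 3.5
eef_pos: [524.5, -43.8, 212.5]
ee_rot: [0.572, -0.416, -0.571, -0.416]
force: [0.9, -4.4, 0.3]
width: 0.1
```

Request:
move_arm(
  steps=[
    {"slide":[0,-0.0029,0.0003],"turn":-4,"gripper":-1},
    {"slide":[0,-0.0058,0.0006],"turn":-8,"gripper":-1},
    {"slide":[0,-0.0087,0.0011],"turn":-12,"gripper":-1},
    {"slide":[0,-0.0116,0.0018],"turn":-16,"gripper":-1},
    {"slide":[-0.0002,-0.0144,0.0027],"turn":-20,"gripper":-1},
    {"slide":[-0.0002,-0.0171,0.0038],"turn":-24,"gripper":-1},
    {"slide":[-0.0003,-0.0197,0.0051],"turn":-28,"gripper":-1},
    {"slide":[-0.0003,-0.0223,0.0066],"turn":-32,"gripper":-1},
  ],
)

```text
clock: 4.3
eef_pos: [543.5, -30.1, 212.6]
ee_rot: [0.665, -0.241, -0.665, -0.241]
force: [-0.0, -1.0, -0.0]
width: -0.1
```

```bash
cat >> to.py <<'E'
N=np.array([510.5,-3.5]); d=o['eef_pos'][:2]-N; u=R[:2,2]
print("r",np.hypot(*d).round(2),"phi",np.degrees(np.arctan2(d[1],d[0])).round(1),"Fradial(out)",round(-o['force'][:2]@u,1),"Fy",round(o['force'][:2]@R[:2,1],1),"Tz",np.round(o['torque'],2))
E
python3 to.py
python3 - <<'E'
from h import *
p,W=cloud("top");cv2.imwrite("pics/t1.png",cv2.resize(p[180:300,260:420,::-1],(800,600),interpolation=cv2.INTER_CUBIC))
p,W=cloud("side");cv2.imwrite("pics/s1.png",cv2.resize(p[120:240,310:470,::-1],(800,600),interpolation=cv2.INTER_CUBIC))
E
```

```text
t 4.3 pos [543.5 -30.1 212.6] yaw 140.1 j [-0.27  0.38  1.35 -0.    1.41  1.99] F [-0. -1. -0.] w -0.1125249123177455
r 42.43 phi -38.9 Fradial(out) 0.6 Fy 0.8 Tz [-0.34 -0.1   0.01]
```

View pics/s1.png

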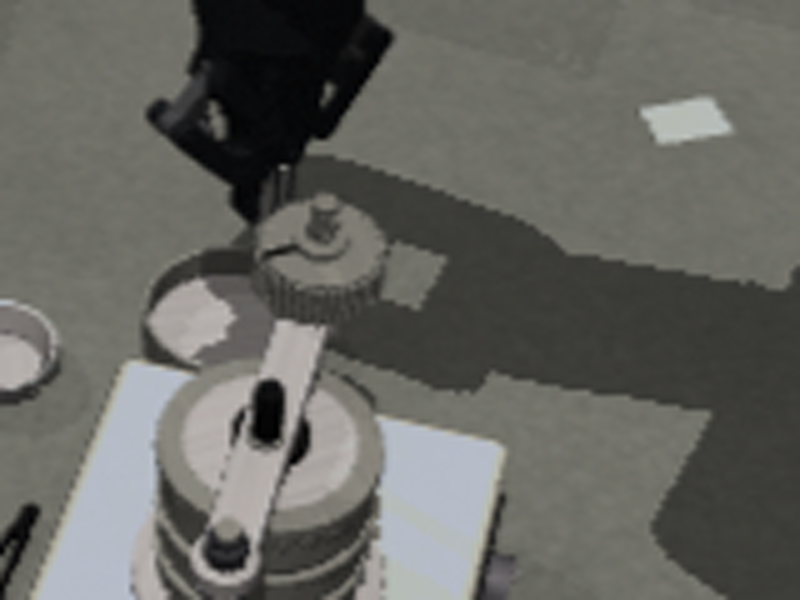

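The side crop shows the nut's hub at (323,240), with the dark line running to about (262,255). The fingertip is behind the rim on the left.

```bash
cat > mark.py <<'E'
from h import *
import sys
def mark(img,n="side",z=228.,c0=(513,-3.2)):
    c=imaging.camera_params(n); f=200/np.tan(np.radians(c['fov_y']/2))
    a=np.radians(np.arange(0,360,3)); g=cv2.cvtColor(img,cv2.COLOR_BGR2GRAY).astype(np.float32); L=[]
    for r in (17,20,23,26):
        X=np.stack([c0[0]+r*np.cos(a),c0[1]+r*np.sin(a),0*a+z],1); P=X@c['R'].T+c['t']
        L.append(cv2.remap(g,(c['cx']+f*P[:,0]/P[:,2]).astype(np.float32)[:,None],(c['cy']+f*P[:,1]/P[:,2]).astype(np.float32)[:,None],1).ravel())
    m=np.mean(L,0); m=np.convolve(np.r_[m[-1:],m,m[:1]],np.ones(3)/3,'valid'); i=np.argsort(m)[:5]; return [(int(3*k),int(m[k])) for k in i],int(np.median(m))
if __name__=="__main__":
    if len(sys.argv)>1: print("initial",mark(cv2.imread("pics/side0.png")), mark(cv2.imread("pics/top0.png"),"top",c0=(508,-3.5)))
    z=228+3*float(sys.argv[1]) if len(sys.argv)>1 else 228
    p,W=cloud("side"); print(mark(p[:,:,::-1].copy(),z=z))
    m=(W[...,2]>222)&(W[...,2]<242)&(abs(np.hypot(W[...,0]-513,W[...,1]+3.2)-20)<6); print("top z",np.median(W[m][:,2]))
E
python3 mark.py 0
```

```text
initial ([(354, 46), (357, 52), (351, 53), (348, 68), (0, 70)], 116) ([(0, 80), (3, 82), (357, 88), (6, 90), (354, 99)], 119)
([(30, 46), (27, 49), (33, 58), (24, 64), (285, 76)], 120)
top z 227.99451599944078
```

Request:
move_arm(
  steps=[
    {"slide":[0,-0.0058,0.0009],"turn":-8,"gripper":-1},
    {"slide":[-0.0001,-0.0114,0.0021],"turn":-16,"gripper":-1},
    {"slide":[-0.0002,-0.0169,0.0041],"turn":-24,"gripper":-1},
    {"slide":[-0.0003,-0.022,0.0068],"turn":-32,"gripper":-1},
    {"slide":[-0.0003,-0.0267,0.0102],"turn":-40,"gripper":-1},
    {"slide":[-0.0004,-0.0308,0.0142],"turn":-48,"gripper":-1},
    {"slide":[-0.0005,-0.0344,0.0188],"turn":-56,"gripper":-1},
    {"slide":[-0.0005,-0.0373,0.0238],"turn":-64,"gripper":-1},
  ],
)

```text
clock: 5.25
eef_pos: [548.7, 14.4, 213.0]
ee_rot: [-0.691, -0.149, 0.692, -0.148]
force: [0.2, 0.2, -0.4]
width: 0.0
```

```bash
python3 to.py; python3 mark.py 0.27
```

```text
t 5.25 pos [548.7  14.4 213. ] yaw -155.8 j [-0.19  0.39  1.33  0.    1.42  0.96] F [ 0.2  0.2 -0.4] w 0.037220670997339673
r 42.24 phi 25.1 Fradial(out) 0.2 Fy -0.1 Tz [-0.    0.    0.03]
initial ([(354, 46), (357, 52), (351, 53), (348, 68), (0, 70)], 116) ([(0, 80), (3, 82), (357, 88), (6, 90), (354, 99)], 119)
([(15, 13), (12, 13), (9, 15), (18, 15), (6, 19)], 65)
top z 228.26359465791765
```

Request:
move_arm(
  steps=[
    {"slide":[0,0,0.0004],"turn":0,"gripper":-1},
    {"slide":[0,0,0.0008],"turn":0,"gripper":-1},
    {"slide":[0,0,0.0012],"turn":0,"gripper":-1},
    {"slide":[0,0,0.0016],"turn":0,"gripper":-1},
    {"slide":[0,0,0.002],"turn":0,"gripper":-1},
    {"slide":[0,0,0.002],"turn":0,"gripper":-1},
    {"slide":[0,0,0.002],"turn":0,"gripper":-1},
    {"slide":[0,0,0.002],"turn":0,"gripper":-1},
  ],
)

```text
clock: 6.1
eef_pos: [548.1, 13.3, 213.3]
ee_rot: [0.693, 0.147, -0.691, 0.147]
force: [4.2, 3.3, 0.1]
width: 0.2
```

```bash
python3 to.py;  python3 - <<'E'
from h import *
p,W=cloud("side");cv2.imwrite("pics/s2.png",cv2.resize(p[140:210,330:430,::-1],(800,560),interpolation=cv2.INTER_CUBIC))
E
```

```text
t 6.1 pos [548.1  13.3 213.3] yaw -156.1 j [-0.19  0.39  1.34  0.    1.41  0.96] F [4.2 3.3 0.1] w 0.1919794177048427
r 41.16 phi 24.1 Fradial(out) 5.2 Fy -1.3 Tz [ 0.53 -0.84 -0.01]
```

View pics/s2.png

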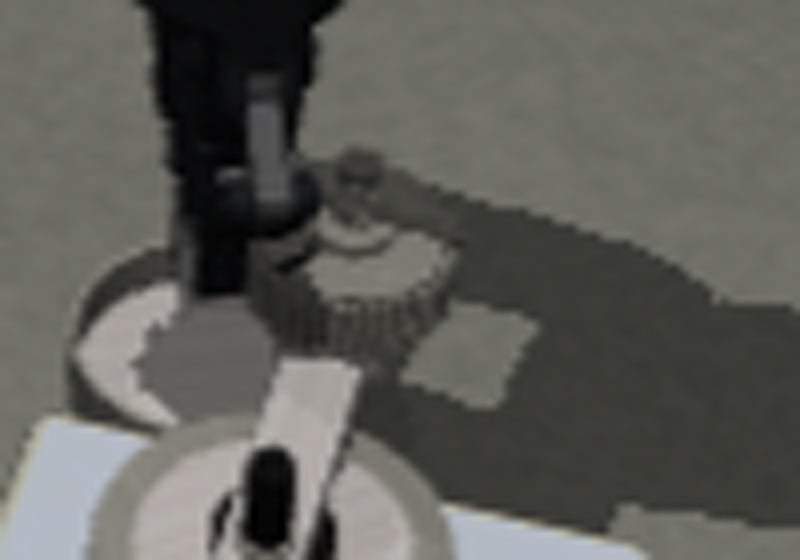

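Request:
move_arm(
  steps=[
    {"slide":[0,-0.0058,0.0009],"turn":-8,"gripper":-1},
    {"slide":[-0.0001,-0.0116,0.0021],"turn":-16,"gripper":-1},
    {"slide":[-0.0002,-0.0171,0.0041],"turn":-24,"gripper":-1},
    {"slide":[-0.0003,-0.0223,0.0069],"turn":-32,"gripper":-1},
    {"slide":[-0.0003,-0.027,0.0103],"turn":-40,"gripper":-1},
    {"slide":[-0.0004,-0.0312,0.0144],"turn":-48,"gripper":-1},
    {"slide":[-0.0005,-0.0348,0.019],"turn":-56,"gripper":-1},
    {"slide":[-0.0005,-0.0377,0.0241],"turn":-64,"gripper":-1},
  ],
)

```text
clock: 6.95
eef_pos: [509.5, 37.6, 213.6]
ee_rot: [-0.507, -0.492, 0.508, -0.492]
force: [-0.8, 0.1, 0.4]
width: 0.1
```

```bash
python3 to.py; python3 mark.py 0.2|tail -2;  python3 - <<'E'
from h import *
p,W=cloud("side");cv2.imwrite("pics/s3.png",cv2.resize(p[140:210,330:430,::-1],(800,560),interpolation=cv2.INTER_CUBIC))
E
```

```text
t 6.95 pos [509.5  37.6 213.6] yaw -91.7 j [-0.16  0.33  1.43 -0.    1.38 -0.13] F [-0.8  0.1  0.4] w 0.08114752085978012
r 41.13 phi 91.3 Fradial(out) 0.0 Fy -0.8 Tz [-0.02 -0.01  0.03]
([(306, 7), (303, 7), (309, 7), (300, 7), (291, 7)], 12)
top z 228.11893351672649
```

Request:
move_arm(
  steps=[
    {"slide":[0,0,0.0004],"turn":0,"gripper":-1},
    {"slide":[0,0,0.0008],"turn":0,"gripper":-1},
    {"slide":[0,0,0.0012],"turn":0,"gripper":-1},
    {"slide":[0,0,0.0016],"turn":0,"gripper":-1},
    {"slide":[0,0,0.002],"turn":0,"gripper":-1},
    {"slide":[0,0,0.002],"turn":0,"gripper":-1},
    {"slide":[0,0,0.002],"turn":0,"gripper":-1},
    {"slide":[0,0,0.002],"turn":0,"gripper":-1},
  ],
)

```text
clock: 7.85
eef_pos: [509.9, 37.2, 213.7]
ee_rot: [0.51, 0.492, -0.508, 0.49]
force: [-0.4, 9.5, 2.4]
width: 0.2
```

```bash
python3 to.py
```

```text
t 7.85 pos [509.9  37.2 213.7] yaw -92.1 j [-0.16  0.33  1.43  0.    1.38 -0.12] F [-0.4  9.5  2.4] w 0.2241615478325765
r 40.67 phi 90.8 Fradial(out) 9.5 Fy -0.7 Tz [ 1.59  0.14 -0.02]
```

Request:
move_arm(
  steps=[
    {"slide":[0,-0.0056,0.0005],"turn":-8,"gripper":-1},
    {"slide":[-0.0001,-0.011,0.0019],"turn":-16,"gripper":-1},
    {"slide":[-0.0002,-0.0162,0.0041],"turn":-24,"gripper":-1},
    {"slide":[-0.0003,-0.0211,0.007],"turn":-32,"gripper":-1},
    {"slide":[-0.0003,-0.0254,0.0105],"turn":-40,"gripper":-1},
    {"slide":[-0.0004,-0.0293,0.0146],"turn":-48,"gripper":-1},
    {"slide":[-0.0005,-0.0325,0.0192],"turn":-56,"gripper":-1},
    {"slide":[-0.0005,-0.0351,0.0242],"turn":-64,"gripper":-1},
  ],
)

```text
clock: 8.65
eef_pos: [472.6, 13.5, 214.0]
ee_rot: [0.17, 0.688, -0.169, 0.685]
force: [-5.5, 5.4, 4.7]
width: -0.1
```

```bash
sed -i 's/N=np.array.*; d=/N=np.array([510.4,-4.5]); d=/' to.py; python3 to.py; python3 mark.py 0.3|tail -2;  python3 - <<'E'
from h import *
p,W=cloud("side");cv2.imwrite("pics/s4.png",cv2.resize(p[140:210,330:430,::-1],(800,560),interpolation=cv2.INTER_CUBIC))
E
```

```text
t 8.65 pos [472.6  13.5 214. ] yaw -27.8 j [-0.22  0.26  1.53  0.    1.35 -1.31] F [-5.5  5.4  4.7] w -0.06963058531097129
r 41.85 phi 154.5 Fradial(out) 7.3 Fy 2.2 Tz [ 0.83  1.01 -0.02]
([(171, 8), (174, 8), (168, 8), (177, 8), (165, 9)], 94)
top z 229.02178380137184
```

View pics/s4.png

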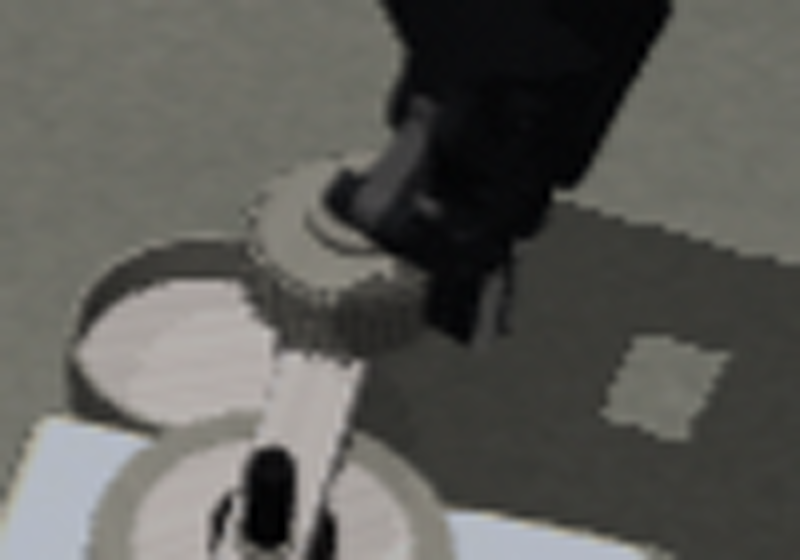

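Request:
move_arm(
  steps=[
    {"slide":[0,-0.0056,0.0005],"turn":-8,"gripper":-1},
    {"slide":[-0.0001,-0.011,0.0019],"turn":-16,"gripper":-1},
    {"slide":[-0.0002,-0.0162,0.0041],"turn":-24,"gripper":-1},
    {"slide":[-0.0003,-0.0211,0.007],"turn":-32,"gripper":-1},
    {"slide":[-0.0003,-0.0254,0.0105],"turn":-40,"gripper":-1},
    {"slide":[-0.0004,-0.0293,0.0146],"turn":-48,"gripper":-1},
    {"slide":[-0.0005,-0.0325,0.0192],"turn":-56,"gripper":-1},
    {"slide":[-0.0005,-0.0351,0.0242],"turn":-64,"gripper":-1},
  ],
)

```text
clock: 9.55
eef_pos: [477.6, -30.6, 214.6]
ee_rot: [-0.22, 0.674, 0.219, 0.671]
force: [-6.5, -3.1, 4.0]
width: -0.4
```

```bash
python3 to.py; python3 mark.py 0.6|tail -2
```

```text
t 9.55 pos [477.6 -30.6 214.6] yaw 36.2 j [-0.31  0.27  1.51 -0.    1.36 -2.51] F [-6.5 -3.1  4. ] w -0.3625565505135927
r 41.89 phi -141.5 Fradial(out) 7.1 Fy 1.4 Tz [-0.5   1.13  0.02]
([(234, 62), (231, 68), (237, 72), (228, 86), (264, 87)], 126)
top z 229.48680275412954
```

Request:
move_arm(
  steps=[
    {"slide":[0,0,-0.01],"turn":0,"gripper":-1},
    {"slide":[0,0,-0.02],"turn":0,"gripper":-1},
    {"slide":[0,-0.006,-0.0204],"turn":8.5,"gripper":-1},
    {"slide":[0,-0.012,-0.0208],"turn":17,"gripper":-1},
    {"slide":[0,-0.018,-0.0212],"turn":25.5,"gripper":-1},
    {"slide":[0,-0.024,-0.0216],"turn":34,"gripper":-1},
    {"slide":[0,-0.03,-0.022],"turn":42.5,"gripper":-1},
    {"slide":[0,-0.035,-0.0225],"turn":51,"gripper":-1},
  ],
)

```text
clock: 10.4
eef_pos: [480.9, -71.7, 214.7]
ee_rot: [0.095, 0.701, -0.095, 0.701]
force: [-0.0, -0.3, -0.2]
width: -0.2
```

Request:
move_arm(
  steps=[
    {"slide":[0,0.002,0.005],"turn":8.5,"gripper":-1},
    {"slide":[0,0.0045,0.01],"turn":17,"gripper":-1},
    {"slide":[0,0.007,0.016],"turn":25.5,"gripper":-1},
    {"slide":[0,0.0095,0.022],"turn":34,"gripper":-1},
    {"slide":[0,0.012,0.028],"turn":42.5,"gripper":-1},
    {"slide":[0,0.0145,0.034],"turn":51,"gripper":-1},
    {"slide":[0,0.017,0.039],"turn":59.5,"gripper":-1},
    {"slide":[0,0.018,0.042],"turn":68,"gripper":-1},
  ],
)

```text
clock: 11.2
eef_pos: [526.3, -64.9, 214.6]
ee_rot: [0.471, 0.528, -0.471, 0.528]
force: [-0.4, -0.3, -0.3]
width: 0.2
```

Request:
move_arm(
  steps=[
    {"slide":[0,0,0],"turn":8.5,"gripper":-1},
    {"slide":[0,0,0],"turn":17,"gripper":-1},
    {"slide":[0,0,0],"turn":25.5,"gripper":-1},
    {"slide":[0,0,0],"turn":34,"gripper":-1},
    {"slide":[0,0,0],"turn":42.5,"gripper":-1},
    {"slide":[0,0,0],"turn":51,"gripper":-1},
    {"slide":[0,0,0],"turn":59.5,"gripper":-1},
    {"slide":[0,0,0],"turn":68,"gripper":-1},
  ],
)

```text
clock: 12.0
eef_pos: [526.0, -65.0, 214.6]
ee_rot: [0.685, 0.174, -0.685, 0.174]
force: [-0.6, -0.4, 0.2]
width: 0.1
```

Request:
move_arm(
  steps=[
    {"slide":[0,0,0],"turn":8.5,"gripper":-1},
    {"slide":[0,0,0],"turn":17,"gripper":-1},
    {"slide":[0,0,0],"turn":25.5,"gripper":-1},
    {"slide":[0,0,0],"turn":34,"gripper":-1},
    {"slide":[0,0,0],"turn":42.5,"gripper":-1},
    {"slide":[0,0,0],"turn":51,"gripper":-1},
    {"slide":[0,0,0],"turn":59.5,"gripper":-1},
    {"slide":[0,0,0],"turn":68,"gripper":-1},
  ],
)

```text
clock: 12.8
eef_pos: [526.0, -65.0, 214.7]
ee_rot: [0.666, -0.239, -0.665, -0.239]
force: [-0.4, 0.7, 0.5]
width: -0.1
```

```bash
python3 to.py 524.3 -48.4 214.5 108; python3 mark.py 0.6|tail -2
```

```text
t 12.8 pos [526.  -65.  214.7] yaw 140.5 j [-0.35  0.36  1.38  0.    1.4   1.91] F [-0.4  0.7  0.5] w -0.10492647117769532
slide [  0.2 -11.8  11.9] turn 32.5
r 62.5 phi -75.6 Fradial(out) -0.8 Fy -0.3 Tz [ 0.06 -0.06  0.03]
([(237, 60), (234, 61), (240, 72), (231, 76), (264, 84)], 124)
top z 229.64065941148758
```

Request:
move_arm(
  steps=[
    {"slide":[0,-0.003,0.003],"turn":8.5,"gripper":-1},
    {"slide":[0,-0.006,0.006],"turn":17,"gripper":-1},
    {"slide":[0,-0.009,0.009],"turn":25.5,"gripper":-1},
    {"slide":[0,-0.0118,0.0119],"turn":32.5,"gripper":-1},
    {"slide":[0,-0.0125,0.0132],"turn":32.5,"gripper":-1},
    {"slide":[0,-0.0135,0.0146],"turn":32.5,"gripper":-1},
    {"slide":[0,-0.014,0.0155],"turn":32.5,"gripper":-1},
    {"slide":[0,-0.0146,0.0163],"turn":32.5,"gripper":-1},
  ],
)

```text
clock: 13.65
eef_pos: [523.2, -44.2, 214.9]
ee_rot: [0.575, -0.413, -0.573, -0.412]
force: [1.6, -8.4, 1.1]
width: 0.2
```

```bash
python3 to.py
```

```text
t 13.65 pos [523.2 -44.2 214.9] yaw 108.6 j [-0.31  0.35  1.4  -0.    1.39  2.51] F [ 1.6 -8.4  1.1] w 0.1839093710250057
r 41.68 phi -72.1 Fradial(out) 8.4 Fy 1.1 Tz [-1.39 -0.19  0.  ]
```

Request:
move_arm(
  steps=[
    {"slide":[0,-0.0056,0.0004],"turn":-8,"gripper":-1},
    {"slide":[-0.0001,-0.0112,0.0016],"turn":-16,"gripper":-1},
    {"slide":[-0.0002,-0.0165,0.0035],"turn":-24,"gripper":-1},
    {"slide":[-0.0003,-0.0215,0.0062],"turn":-32,"gripper":-1},
    {"slide":[-0.0003,-0.026,0.0095],"turn":-40,"gripper":-1},
    {"slide":[-0.0004,-0.0301,0.0134],"turn":-48,"gripper":-1},
    {"slide":[-0.0005,-0.0336,0.0179],"turn":-56,"gripper":-1},
    {"slide":[-0.0005,-0.0364,0.0227],"turn":-64,"gripper":-1},
  ],
)

```text
clock: 14.45
eef_pos: [551.7, -10.5, 215.5]
ee_rot: [0.707, -0.044, -0.704, -0.044]
force: [4.7, -2.6, -0.8]
width: -0.0
```

```bash
python3 to.py; python3 mark.py 0.8|tail -2
```

```text
t 14.45 pos [551.7 -10.5 215.5] yaw 172.9 j [-0.23  0.39  1.32 -0.    1.42  1.46] F [ 4.7 -2.6 -0.8] w -0.04518748307223755
r 41.68 phi -8.2 Fradial(out) 5.0 Fy 2.0 Tz [-0.34 -0.88 -0.02]
([(291, 57), (294, 57), (288, 65), (297, 69), (285, 76)], 119)
top z 230.11189758742816
```

Request:
move_arm(
  steps=[
    {"slide":[0,-0.0056,0.0006],"turn":-8,"gripper":-1},
    {"slide":[-0.0001,-0.0111,0.0018],"turn":-16,"gripper":-1},
    {"slide":[-0.0002,-0.0164,0.0038],"turn":-24,"gripper":-1},
    {"slide":[-0.0003,-0.0213,0.0065],"turn":-32,"gripper":-1},
    {"slide":[-0.0003,-0.0258,0.0098],"turn":-40,"gripper":-1},
    {"slide":[-0.0004,-0.0299,0.0137],"turn":-48,"gripper":-1},
    {"slide":[-0.0005,-0.0334,0.0181],"turn":-56,"gripper":-1},
    {"slide":[-0.0005,-0.0362,0.0229],"turn":-64,"gripper":-1},
  ],
)

```text
clock: 15.3
eef_pos: [533.5, 30.1, 216.0]
ee_rot: [0.623, 0.337, -0.62, 0.337]
force: [6.1, 5.7, 0.0]
width: -0.4
```

```bash
python3 to.py; python3 mark.py 0.95|tail -2
```

```text
t 15.3 pos [533.5  30.1 216. ] yaw -123.1 j [-0.17  0.36  1.37  0.    1.4   0.41] F [6.1 5.7 0. ] w -0.4155205852983164
r 41.62 phi 56.3 Fradial(out) 8.1 Fy 2.0 Tz [ 0.94 -0.94  0.01]
([(318, 7), (315, 7), (321, 7), (312, 7), (324, 7)], 31)
top z 230.33873880010265
```

Forces are healthy (8 N radial, 2 N tangential driving). Continue.

Request:
move_arm(
  steps=[
    {"slide":[0,-0.0056,0.0004],"turn":-8,"gripper":-1},
    {"slide":[-0.0001,-0.0112,0.0016],"turn":-16,"gripper":-1},
    {"slide":[-0.0002,-0.0165,0.0035],"turn":-24,"gripper":-1},
    {"slide":[-0.0003,-0.0215,0.0062],"turn":-32,"gripper":-1},
    {"slide":[-0.0003,-0.026,0.0095],"turn":-40,"gripper":-1},
    {"slide":[-0.0004,-0.0301,0.0134],"turn":-48,"gripper":-1},
    {"slide":[-0.0005,-0.0336,0.0179],"turn":-56,"gripper":-1},
    {"slide":[-0.0005,-0.0364,0.0227],"turn":-64,"gripper":-1},
  ],
)

```text
clock: 16.15
eef_pos: [488.7, 31.3, 216.2]
ee_rot: [0.349, 0.616, -0.348, 0.615]
force: [-1.2, 5.3, 1.7]
width: -0.0
```

```bash
python3 to.py; python3 mark.py 1.1|tail -2
```

```text
t 16.15 pos [488.7  31.3 216.2] yaw -59.1 j [-0.18  0.29  1.48  0.    1.37 -0.72] F [-1.2  5.3  1.7] w -0.0312397901184101
r 41.85 phi 121.2 Fradial(out) 5.2 Fy 1.7 Tz [0.77 0.23 0.04]
([(168, 8), (165, 8), (243, 8), (246, 8), (162, 8)], 11)
top z 231.1880285903988
```

Request:
move_arm(
  steps=[
    {"slide":[0,-0.0056,0.0006],"turn":-8,"gripper":-1},
    {"slide":[-0.0001,-0.0111,0.0018],"turn":-16,"gripper":-1},
    {"slide":[-0.0002,-0.0164,0.0038],"turn":-24,"gripper":-1},
    {"slide":[-0.0003,-0.0213,0.0065],"turn":-32,"gripper":-1},
    {"slide":[-0.0003,-0.0258,0.0098],"turn":-40,"gripper":-1},
    {"slide":[-0.0004,-0.0299,0.0137],"turn":-48,"gripper":-1},
    {"slide":[-0.0005,-0.0334,0.0181],"turn":-56,"gripper":-1},
    {"slide":[-0.0005,-0.0362,0.0229],"turn":-64,"gripper":-1},
  ],
)

```text
clock: 17.0
eef_pos: [468.6, -7.8, 216.6]
ee_rot: [-0.03, 0.707, 0.031, 0.706]
force: [-5.2, 0.9, 2.7]
width: -0.1
```

```bash
python3 to.py; python3 mark.py 1.3|tail -2
```

```text
t 17.0 pos [468.6  -7.8 216.6] yaw 4.9 j [-0.27  0.25  1.54  0.    1.36 -1.93] F [-5.2  0.9  2.7] w -0.0628688813927453
r 41.95 phi -175.5 Fradial(out) 5.1 Fy 1.4 Tz [0.16 0.72 0.  ]
([(135, 53), (138, 56), (132, 67), (141, 73), (129, 89)], 125)
top z 231.56147830183275
```

Request:
move_arm(
  steps=[
    {"slide":[0,-0.0028,0.0003],"turn":-4,"gripper":-1},
    {"slide":[0,-0.0056,0.0006],"turn":-8,"gripper":-1},
    {"slide":[-0.0001,-0.0084,0.0011],"turn":-12,"gripper":-1},
    {"slide":[-0.0001,-0.0111,0.0018],"turn":-16,"gripper":-1},
    {"slide":[-0.0002,-0.0138,0.0027],"turn":-20,"gripper":-1},
    {"slide":[-0.0002,-0.0164,0.0038],"turn":-24,"gripper":-1},
    {"slide":[-0.0003,-0.0189,0.005],"turn":-28,"gripper":-1},
    {"slide":[-0.0003,-0.0213,0.0065],"turn":-32,"gripper":-1},
  ],
)

```text
clock: 17.85
eef_pos: [476.6, -29.2, 216.9]
ee_rot: [-0.223, 0.672, 0.223, 0.67]
force: [-7.3, -3.0, 4.5]
width: -0.2
```

Request:
move_arm(
  steps=[
    {"slide":[0,0,-0.01],"turn":0,"gripper":-1},
    {"slide":[0,0,-0.02],"turn":0,"gripper":-1},
    {"slide":[0,-0.006,-0.0204],"turn":8.5,"gripper":-1},
    {"slide":[0,-0.012,-0.0208],"turn":17,"gripper":-1},
    {"slide":[0,-0.018,-0.0212],"turn":25.5,"gripper":-1},
    {"slide":[0,-0.024,-0.0216],"turn":34,"gripper":-1},
    {"slide":[0,-0.03,-0.022],"turn":42.5,"gripper":-1},
    {"slide":[0,-0.035,-0.0225],"turn":51,"gripper":-1},
  ],
)

```text
clock: 18.65
eef_pos: [480.3, -70.7, 217.0]
ee_rot: [0.092, 0.701, -0.092, 0.701]
force: [-0.5, -0.1, 0.4]
width: 0.4
```

```bash
python3 to.py 525 -65 217 -90; python3 mark.py 1.4|tail -2
```

```text
t 18.65 pos [480.3 -70.7 217. ] yaw -14.9 j [-0.39  0.28  1.49  0.    1.37 -1.7 ] F [-0.5 -0.1  0.4] w 0.40092320205999654
slide [-0.  17.  41.7] turn 75.1
r 72.72 phi -114.4 Fradial(out) 0.5 Fy -0.3 Tz [-0.01 -0.02 -0.02]
([(171, 47), (168, 47), (174, 60), (165, 60), (177, 79)], 126)
top z 232.14643748607205
```

Request:
move_arm(
  steps=[
    {"slide":[0,0.002,0.005],"turn":8.5,"gripper":-1},
    {"slide":[0,0.0045,0.01],"turn":17,"gripper":-1},
    {"slide":[0,0.007,0.016],"turn":25.5,"gripper":-1},
    {"slide":[0,0.0095,0.022],"turn":34,"gripper":-1},
    {"slide":[0,0.012,0.028],"turn":42.5,"gripper":-1},
    {"slide":[0,0.0145,0.034],"turn":51,"gripper":-1},
    {"slide":[0,0.0165,0.039],"turn":59.5,"gripper":-1},
    {"slide":[0,0.017,0.042],"turn":68,"gripper":-1},
  ],
)

```text
clock: 19.5
eef_pos: [525.4, -64.3, 216.9]
ee_rot: [0.467, 0.531, -0.467, 0.531]
force: [1.1, -0.2, 1.0]
width: 0.1
```

Request:
move_arm(
  steps=[
    {"slide":[0,0,0],"turn":8.5,"gripper":-1},
    {"slide":[0,0,0],"turn":17,"gripper":-1},
    {"slide":[0,0,0],"turn":25.5,"gripper":-1},
    {"slide":[0,0,0],"turn":34,"gripper":-1},
    {"slide":[0,0,0],"turn":42.5,"gripper":-1},
    {"slide":[0,0,0],"turn":51,"gripper":-1},
    {"slide":[0,0,0],"turn":59.5,"gripper":-1},
    {"slide":[0,0,0],"turn":68,"gripper":-1},
  ],
)

```text
clock: 20.3
eef_pos: [525.1, -64.4, 217.0]
ee_rot: [0.684, 0.179, -0.684, 0.179]
force: [-0.6, 0.1, 0.1]
width: -0.1
```

Request:
move_arm(
  steps=[
    {"slide":[0,0,0],"turn":8.5,"gripper":-1},
    {"slide":[0,0,0],"turn":17,"gripper":-1},
    {"slide":[0,0,0],"turn":25.5,"gripper":-1},
    {"slide":[0,0,0],"turn":34,"gripper":-1},
    {"slide":[0,0,0],"turn":42.5,"gripper":-1},
    {"slide":[0,0,0],"turn":51,"gripper":-1},
    {"slide":[0,0,0],"turn":59.5,"gripper":-1},
    {"slide":[0,0,0],"turn":68,"gripper":-1},
  ],
)

```text
clock: 21.1
eef_pos: [525.1, -64.4, 217.0]
ee_rot: [0.667, -0.234, -0.667, -0.235]
force: [-0.5, -0.5, 0.3]
width: 0.0
```

```bash
python3 to.py 522.9 -43.1 217 108; python3 mark.py 1.4|tail -2
```

```text
t 21.1 pos [525.1 -64.4 217. ] yaw 141.3 j [-0.35  0.36  1.38  0.    1.41  1.9 ] F [-0.5 -0.5  0.3] w 0.009662100624939248
slide [ -0.  -15.2  15.1] turn 33.3
r 61.67 phi -76.2 Fradial(out) -0.1 Fy 0.7 Tz [ 0.01  0.01 -0.01]
([(171, 47), (168, 48), (174, 59), (165, 61), (177, 77)], 125)
top z 232.00792747401732
```

Request:
move_arm(
  steps=[
    {"slide":[0,-0.003,0.002],"turn":8.5,"gripper":-1},
    {"slide":[0,-0.007,0.005],"turn":17,"gripper":-1},
    {"slide":[0,-0.01,0.008],"turn":25.5,"gripper":-1},
    {"slide":[0,-0.012,0.0105],"turn":33.3,"gripper":-1},
    {"slide":[0,-0.013,0.0118],"turn":33.3,"gripper":-1},
    {"slide":[0,-0.0138,0.0132],"turn":33.3,"gripper":-1},
    {"slide":[0,-0.0145,0.0142],"turn":33.3,"gripper":-1},
    {"slide":[0,-0.0152,0.0151],"turn":33.3,"gripper":-1},
  ],
)

```text
clock: 21.95
eef_pos: [523.5, -44.0, 217.2]
ee_rot: [0.574, -0.415, -0.572, -0.414]
force: [1.5, -8.6, 0.3]
width: 0.1
```

Request:
move_arm(
  steps=[
    {"slide":[0,-0.0056,0.0004],"turn":-8,"gripper":-1},
    {"slide":[-0.0001,-0.0112,0.0016],"turn":-16,"gripper":-1},
    {"slide":[-0.0002,-0.0165,0.0035],"turn":-24,"gripper":-1},
    {"slide":[-0.0003,-0.0215,0.0062],"turn":-32,"gripper":-1},
    {"slide":[-0.0003,-0.026,0.0095],"turn":-40,"gripper":-1},
    {"slide":[-0.0004,-0.0301,0.0134],"turn":-48,"gripper":-1},
    {"slide":[-0.0005,-0.0336,0.0179],"turn":-56,"gripper":-1},
    {"slide":[-0.0005,-0.0364,0.0227],"turn":-64,"gripper":-1},
  ],
)

```text
clock: 22.75
eef_pos: [551.8, -10.4, 217.7]
ee_rot: [0.707, -0.046, -0.705, -0.045]
force: [3.3, -2.0, -0.3]
width: -0.1
```

```bash
python3 to.py; python3 mark.py 1.6|tail -2
```

```text
t 22.75 pos [551.8 -10.4 217.7] yaw 172.6 j [-0.23  0.39  1.32 -0.    1.43  1.47] F [ 3.3 -2.  -0.3] w -0.09163851957305075
r 41.81 phi -8.1 Fradial(out) 3.5 Fy 1.6 Tz [-0.33 -0.56  0.03]
([(228, 57), (231, 63), (225, 64), (234, 76), (222, 81)], 119)
top z 232.69917247021615
```

Request:
move_arm(
  steps=[
    {"slide":[0,-0.0055,0.0008],"turn":-8,"gripper":-1},
    {"slide":[-0.0001,-0.011,0.002],"turn":-16,"gripper":-1},
    {"slide":[-0.0002,-0.0163,0.004],"turn":-24,"gripper":-1},
    {"slide":[-0.0003,-0.0212,0.0067],"turn":-32,"gripper":-1},
    {"slide":[-0.0003,-0.0257,0.01],"turn":-40,"gripper":-1},
    {"slide":[-0.0004,-0.0298,0.0138],"turn":-48,"gripper":-1},
    {"slide":[-0.0005,-0.0333,0.0182],"turn":-56,"gripper":-1},
    {"slide":[-0.0005,-0.036,0.023],"turn":-64,"gripper":-1},
  ],
)

```text
clock: 23.6
eef_pos: [533.8, 29.9, 218.3]
ee_rot: [0.624, 0.335, -0.621, 0.334]
force: [5.4, 5.8, 0.1]
width: -0.2
```

Request:
move_arm(
  steps=[
    {"slide":[0,-0.0056,0.0004],"turn":-8,"gripper":-1},
    {"slide":[-0.0001,-0.0112,0.0016],"turn":-16,"gripper":-1},
    {"slide":[-0.0002,-0.0165,0.0035],"turn":-24,"gripper":-1},
    {"slide":[-0.0003,-0.0215,0.0062],"turn":-32,"gripper":-1},
    {"slide":[-0.0003,-0.026,0.0095],"turn":-40,"gripper":-1},
    {"slide":[-0.0004,-0.0301,0.0134],"turn":-48,"gripper":-1},
    {"slide":[-0.0005,-0.0336,0.0179],"turn":-56,"gripper":-1},
    {"slide":[-0.0005,-0.0364,0.0227],"turn":-64,"gripper":-1},
  ],
)

```text
clock: 24.4
eef_pos: [489.0, 31.5, 218.5]
ee_rot: [0.352, 0.615, -0.35, 0.613]
force: [-1.6, 5.8, 3.4]
width: 0.3
```

```bash
python3 to.py; python3 mark.py 1.95|tail -2
```

```text
t 24.4 pos [489.   31.5 218.5] yaw -59.5 j [-0.18  0.29  1.48  0.    1.38 -0.71] F [-1.6  5.8  3.4] w 0.30047020730212504
r 41.83 phi 120.7 Fradial(out) 5.8 Fy 1.5 Tz [ 0.99  0.26 -0.03]
([(162, 8), (165, 8), (159, 8), (168, 8), (156, 8)], 11)
top z 232.7312442705641
```

Request:
move_arm(
  steps=[
    {"slide":[0,-0.0035,0.0004],"turn":-5,"gripper":-1},
    {"slide":[0,-0.007,0.0009],"turn":-10,"gripper":-1},
    {"slide":[-0.0001,-0.0105,0.0016],"turn":-15,"gripper":-1},
    {"slide":[-0.0002,-0.0138,0.0027],"turn":-20,"gripper":-1},
    {"slide":[-0.0002,-0.0171,0.004],"turn":-25,"gripper":-1},
    {"slide":[-0.0003,-0.0202,0.0057],"turn":-30,"gripper":-1},
    {"slide":[-0.0003,-0.0232,0.0075],"turn":-35,"gripper":-1},
    {"slide":[-0.0003,-0.026,0.0097],"turn":-40,"gripper":-1},
  ],
)

```text
clock: 25.25
eef_pos: [470.9, 9.4, 218.7]
ee_rot: [0.121, 0.698, -0.12, 0.696]
force: [-5.1, 3.0, 3.7]
width: 0.2
```

Request:
move_arm(
  steps=[
    {"slide":[0,0,-0.006],"turn":0,"gripper":-1},
    {"slide":[0,0,-0.015],"turn":0,"gripper":-1},
    {"slide":[0,0,-0.03],"turn":0,"gripper":-1},
    {"slide":[0,0,-0.045],"turn":0,"gripper":-1},
    {"slide":[0,0,-0.06],"turn":0,"gripper":-1},
    {"slide":[0,0,-0.06],"turn":0,"gripper":-1},
    {"slide":[0,0,-0.06],"turn":0,"gripper":-1},
    {"slide":[0,0,-0.06],"turn":0,"gripper":-1},
  ],
)

```text
clock: 26.05
eef_pos: [416.5, 28.8, 218.8]
ee_rot: [0.122, 0.696, -0.122, 0.697]
force: [-0.1, -0.2, -1.0]
width: -0.2
```

```bash
python3 to.py 480 96 214 0; python3 mark.py 2.1|tail -2; python3 - <<'E'
from h import *
from mark import mark
p,W=cloud("side");cv2.imwrite("pics/s5.png",cv2.resize(p[140:220,330:430,::-1],(800,600),interpolation=cv2.INTER_CUBIC))
E
```

```text
t 26.05 pos [416.5  28.8 218.8] yaw -19.9 j [-0.22  0.16  1.65 -0.    1.33 -1.44] F [-0.1 -0.2 -1. ] w -0.21848975306189625
slide [ 4.8 84.8 36.9] turn -19.9
r 99.66 phi 160.5 Fradial(out) 0.0 Fy -0.2 Tz [-0.01 -0.02 -0.  ]
([(33, 52), (36, 59), (30, 60), (39, 77), (27, 77)], 124)
top z 233.70589510843303
```

View pics/s5.png

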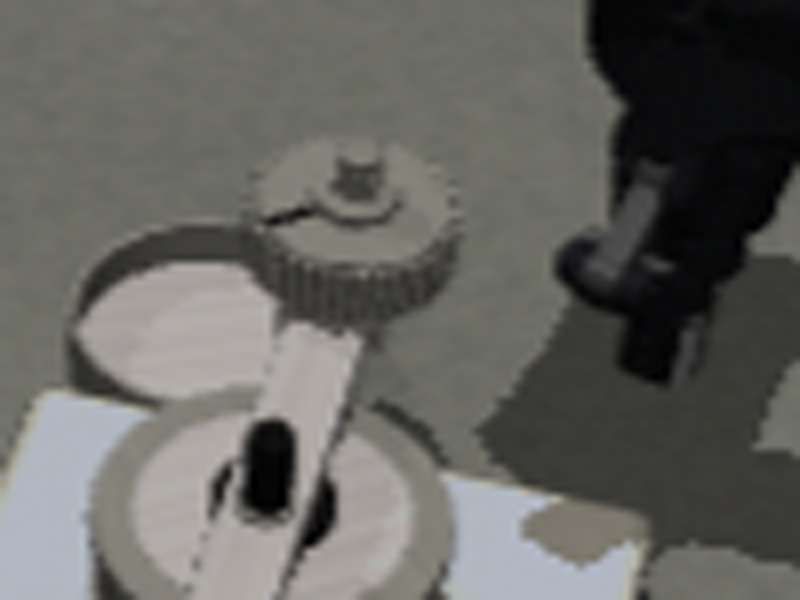

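The side crop shows the hub at (358,190) with the line to (265,220), which is about 33°. That puts the nut at roughly 758° total. The bar is still shut and the pin is at (268,465). Next I'll move to the pin's front side.

Request:
move_arm(
  steps=[
    {"slide":[0,0.018,0.008],"turn":0,"gripper":-1},
    {"slide":[0.001,0.036,0.016],"turn":0,"gripper":-1},
    {"slide":[0.003,0.054,0.024],"turn":0,"gripper":-1},
    {"slide":[0.0048,0.07,0.031],"turn":0,"gripper":-1},
    {"slide":[0.0048,0.082,0.038],"turn":0,"gripper":-1},
    {"slide":[0.0048,0.09,0.042],"turn":0,"gripper":-1},
    {"slide":[0.0048,0.096,0.0447],"turn":0,"gripper":-1},
    {"slide":[0.0048,0.096,0.0447],"turn":0,"gripper":-1},
  ],
)

```text
clock: 26.95
eef_pos: [490.9, 104.4, 213.8]
ee_rot: [0.122, 0.697, -0.122, 0.697]
force: [-0.6, 0.3, -0.3]
width: 0.2
```

Request:
move_arm(
  steps=[
    {"slide":[0,0,0.001],"turn":0,"gripper":-1},
    {"slide":[0,0,0.002],"turn":0,"gripper":-1},
    {"slide":[0,0,0.003],"turn":0,"gripper":-1},
    {"slide":[0,0,0.004],"turn":0,"gripper":-1},
    {"slide":[0,0,0.005],"turn":0,"gripper":-1},
    {"slide":[0,0,0.006],"turn":0,"gripper":-1},
    {"slide":[0,0,0.007],"turn":0,"gripper":-1},
    {"slide":[0,0,0.008],"turn":0,"gripper":-1},
  ],
)

```text
clock: 27.75
eef_pos: [498.0, 101.5, 213.9]
ee_rot: [0.122, 0.697, -0.122, 0.696]
force: [-0.4, 1.0, 1.2]
width: 0.1
```

```bash
python3 to.py; python3 - <<'E'
from h import *
p,W=cloud("side");x,y,z=W[...,0],W[...,1],W[...,2];q=W[(z>229)&(z<237)&(np.hypot(x-518,y-97)<18)];print(len(q),q.mean(0))
cv2.imwrite("pics/s6.png",cv2.resize(p[130:270,310:450,::-1],(600,600),interpolation=cv2.INTER_CUBIC))
E
```

```text
t 27.75 pos [498.  101.5 213.9] yaw -19.8 j [-0.03  0.32  1.44  0.    1.38 -1.26] F [-0.4  1.   1.2] w 0.13500827333138896
r 106.77 phi 96.6 Fradial(out) 0.7 Fy 0.8 Tz [ 0.14  0.11 -0.  ]
3 [513.42750889 108.49819771 232.36186743]
```

View pics/s6.png

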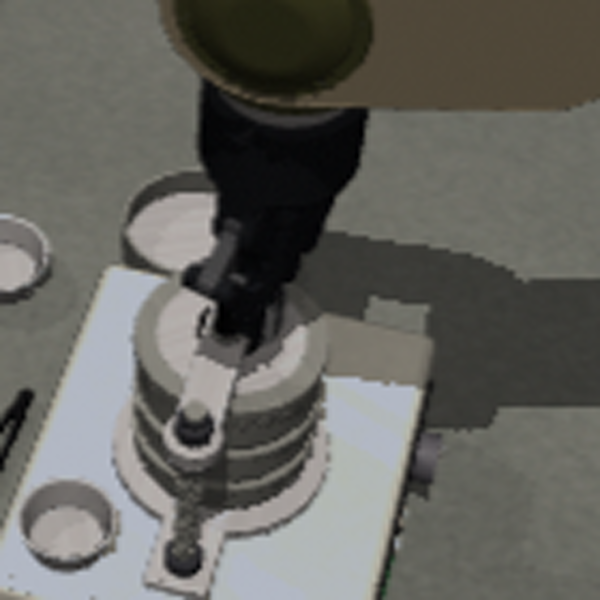

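Request:
move_arm(
  steps=[
    {"slide":[0,0.0006,0.0052],"turn":-4.5,"gripper":-1},
    {"slide":[0,0.0016,0.0103],"turn":-9,"gripper":-1},
    {"slide":[0,0.0029,0.0154],"turn":-13.5,"gripper":-1},
    {"slide":[0,0.0047,0.0203],"turn":-18,"gripper":-1},
    {"slide":[0,0.0069,0.0251],"turn":-22.5,"gripper":-1},
    {"slide":[0,0.0094,0.0296],"turn":-27,"gripper":-1},
    {"slide":[0,0.0122,0.034],"turn":-31.5,"gripper":-1},
    {"slide":[0,0.0154,0.0381],"turn":-36,"gripper":-1},
  ],
)

```text
clock: 28.6
eef_pos: [539.2, 102.9, 213.9]
ee_rot: [-0.101, 0.7, 0.1, 0.7]
force: [-0.9, -1.1, -0.5]
width: -0.0
```

```bash
python3 to.py; python3 mark.py 2.1|tail -2; python3 - <<'E'
from h import *
for n in("top","side"):
    p,W=cloud(n);x,y,z=W[...,0],W[...,1],W[...,2];q=W[(z>198)&(z<205)&(x>535)&(x<680)&(y<180)&(y>0)];print(n,len(q),q.max(0),q[np.argmax(np.hypot(q[:,0]-516,q[:,1]-165))] if len(q) else 0)
E
```

```text
t 28.6 pos [539.2 102.9 213.9] yaw 16.4 j [-0.03  0.39  1.33 -0.    1.42 -1.88] F [-0.9 -1.1 -0.5] w -0.003152825729843588
r 111.17 phi 75.0 Fradial(out) 1.2 Fy -0.8 Tz [-0.16  0.15 -0.05]
([(297, 6), (300, 6), (309, 6), (303, 6), (306, 6)], 65)
top z 234.07168653337675
top 65 [636.86980599  52.88100603 204.97053011] [622.74427112   7.66939051 201.53885616]
side 522 [642.24948522 162.32161199 204.97277103] [637.24060818  12.01548561 199.35826577]
```

Request:
move_arm(
  steps=[
    {"slide":[0,0.0006,0.0052],"turn":-4.5,"gripper":-1},
    {"slide":[0,0.0016,0.0103],"turn":-9,"gripper":-1},
    {"slide":[0,0.0029,0.0154],"turn":-13.5,"gripper":-1},
    {"slide":[0,0.0047,0.0203],"turn":-18,"gripper":-1},
    {"slide":[0,0.0069,0.0251],"turn":-22.5,"gripper":-1},
    {"slide":[0,0.0094,0.0296],"turn":-27,"gripper":-1},
    {"slide":[0,0.0122,0.034],"turn":-31.5,"gripper":-1},
    {"slide":[0,0.0154,0.0381],"turn":-36,"gripper":-1},
  ],
)

```text
clock: 29.55
eef_pos: [571.4, 128.2, 213.9]
ee_rot: [-0.311, 0.635, 0.311, 0.635]
force: [-0.2, -1.5, 0.1]
width: 0.1
```

```bash
python3 to.py
```

```text
t 29.55 pos [571.4 128.2 213.9] yaw 52.2 j [ 0.02  0.46  1.23 -0.    1.46 -2.46] F [-0.2 -1.5  0.1] w 0.056658768135708804
r 146.08 phi 65.3 Fradial(out) 1.3 Fy -0.7 Tz [-0.14  0.03 -0.03]
```

Request:
move_arm(
  steps=[
    {"slide":[0,0,-0.008],"turn":0,"gripper":-1},
    {"slide":[0,0,-0.02],"turn":0,"gripper":-1},
    {"slide":[-0.01,0,-0.025],"turn":0,"gripper":-1},
    {"slide":[-0.03,0,-0.025],"turn":0,"gripper":-1},
    {"slide":[-0.06,0,-0.025],"turn":0,"gripper":-1},
    {"slide":[-0.09,0,-0.025],"turn":0,"gripper":-1},
    {"slide":[-0.12,0,-0.025],"turn":0,"gripper":-1},
    {"slide":[-0.14,0,-0.025],"turn":0,"gripper":-1},
  ],
)

```text
clock: 30.35
eef_pos: [555.7, 108.1, 357.3]
ee_rot: [-0.311, 0.634, 0.31, 0.637]
force: [-0.6, -0.4, 0.1]
width: 0.1
```

Request:
move_arm(
  steps=[
    {"slide":[0,0,-0.03],"turn":0,"gripper":-1},
    {"slide":[0,0.02,-0.06],"turn":0,"gripper":-1},
    {"slide":[0,0.04,-0.09],"turn":0,"gripper":-1},
    {"slide":[0,0.06,-0.12],"turn":0,"gripper":-1},
    {"slide":[0,0.08,-0.15],"turn":0,"gripper":-1},
    {"slide":[0,0.1,-0.17],"turn":0,"gripper":-1},
    {"slide":[0,0.1,-0.17],"turn":0,"gripper":-1},
    {"slide":[0,0.1,-0.17],"turn":0,"gripper":-1},
  ],
)

```text
clock: 31.15
eef_pos: [372.4, 35.5, 354.8]
ee_rot: [-0.311, 0.635, 0.31, 0.636]
force: [0.4, -0.5, -0.5]
width: -0.2
```

```bash
python3 to.py; python3 mark.py 2.1; python3 - <<'E'
from h import *
for n in("top","side"):
    p,W=cloud(n);x,y,z=W[...,0],W[...,1],W[...,2]
    for nm,m in(("bar",(z>197)&(z<206)&(x>540)&(x<720)&(y<200)&(y>0)),("pin",(z>228)&(z<237)&(x>540)&(y>60)&(y<200)&(x<620)),("lid",(z>178)&(z<186)&(np.hypot(x-512,y-82)<80))):
        q=W[m]
        if len(q)>3: print(n,nm,len(q),q.mean(0).round(1),[np.round(v,1) for v in cv2.minAreaRect(q[:,:2].astype(np.float32))])
    c=p[150:310,170:430] if n=="top" else p[120:320,220:480]
    cv2.imwrite(f"pics/{n}9.png",cv2.resize(c[:,:,::-1],None,fx=2.3,fy=2.3,interpolation=cv2.INTER_CUBIC))
a=cv2.imread("pics/top9.png");b=cv2.imread("pics/side9.png");w=max(a.shape[1],b.shape[1]);o=cv2.resize(np.vstack([a,b]),None,fx=.7,fy=.7);cv2.imwrite("pics/end.png",o);print(o.shape)
E
```

```text
t 31.15 pos [372.4  35.5 354.8] yaw 52.1 j [-0.22 -0.01  1.45  0.    1.7  -2.7 ] F [ 0.4 -0.5 -0.5] w -0.15214079710523445
r 143.63 phi 163.8 Fradial(out) 0.2 Fy -0.7 Tz [-0.03  0.05 -0.07]
initial ([(354, 46), (357, 52), (351, 53), (348, 68), (0, 70)], 116) ([(0, 80), (3, 82), (357, 88), (6, 90), (354, 99)], 119)
([(33, 51), (36, 58), (30, 59), (39, 76), (27, 76)], 123)
top z 233.82891842878553
top bar 636 [618.4 130.9 201.5] [array([617.7, 130.7]), array([ 31.9, 166.3]), np.float64(71.7)]
top pin 28 [580.6 143.7 233.1] [array([580.9, 143.5]), array([12.1, 12.2]), np.float64(65.9)]
top lid 1488 [511.   80.6 182. ] [array([511.2,  80. ]), array([102.5, 102.5]), np.float64(44.9)]
side bar 666 [620.8 133.7 201.5] [array([618.4, 131.1]), array([ 34.5, 173.6]), np.float64(72.6)]
side pin 33 [585.  145.  233.4] [array([584.9, 144.6]), array([12.8, 12.1]), np.float64(14.3)]
side lid 1280 [515.5  82.9 181.8] [array([516. ,  80.5]), array([103.8, 104.2]), np.float64(87.8)]
(580, 419, 3)
```

View pics/end.png

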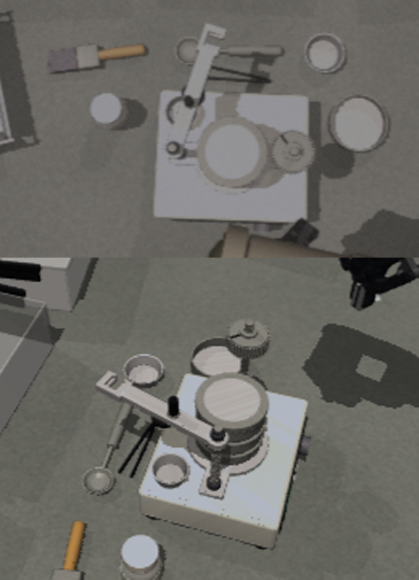

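The bar has swung to about 73° (1.27 rad) and is clear of the lid. The nut line is steady at 33°, and the lid and cups haven't moved.

```bash
python3 -c "
from cell import job_done
print(job_done())"
```

```text
the job is handed in; nothing more can be done
None
```

The sieve stack is unclamped, and I handed the job in at about 31 s of the 67 s allowed.

- **Nut:** I rolled it anticlockwise with the closed fingertip on its rim, never gripping it. It took three passes, at 3 to 9.5 N of radial force in the readings. The index line moved about 758° from the start (2.1 turns), so it is past two turns and well short of three.
- **Bar:** I then pushed the bar by its pin to about 1.27 rad (73°), past the 0.9 rad where it clears the lid. The push read under 2 N.
- **Surroundings:** The final pictures show the bar clear of the lid. The lid measures within about 1 mm of where it started, and the stack, cups and tools look unmoved. The hand is clear, about 140 mm from the nut axis and 120 mm above it, with no contact force.

**Checks that disagreed:**
- **First pass:** The fingertip lost contact twice because my first estimate of the nut's centre was about 1 mm off. I corrected it by touching the rim again.
- **Nut height:** By depth the nut rose 5.7 to 5.8 mm, against 6.3 mm expected from the line angle. That gap is far less than the 3 mm that miscounting a whole turn would give.

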